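# Find the lock position of a sample box key

### The job

Lock the larger of the two grey sample boxes: take the key that stands proud in its lid by the round bow, turn it gently to and fro until its crossbar finds the channel in the lock, let it down fully home there, and let go of it. Leave the key of the smaller box as it stands.

Things in the scene. Friction and masses are not known exactly. Their poses are not given: they have to be found in the camera images.
- big_key: Loose 110 g key upright in the larger box's lock. Origin: centre of its crossbar's underside, z up. Crossbar 34 mm along x, 12 wide, 8 high; shaft 11 mm thick down to z -30; neck up to the bow, an upright disc 40 mm in diameter in the x-z plane, centre z +44, 12 thick along y: pinch its flats from above. At first the crossbar lies on top of the lock, 40 to 90 degrees off the channel, either way.
- big_lock: Dark boss fixed on the larger box's lid, 48 mm in diameter, 14 high, split by an 18 mm wide channel along its x. Origin: on the axis, on the channel's floor (lid level), z up. A 17 mm hole there holds the key's shaft with 3 mm play. With the key's x along the channel, either way round (10 degrees play), the crossbar drops 14 mm by its weight; the key's origin is then at this origin.
- big_box: The larger grey box, fixed, with a flat aluminium lid: 140 mm (its x) by 180 mm (its y), 70 mm high. Origin: centre of its underside; its lock is in the middle of the lid, the channel turned at any angle within 40 degrees of the box's x.
- small_key: An identical key, same origin and axes, standing proud in an identical lock on the smaller box (95 x 115 mm, 50 mm high, fixed). To be left alone.
Things that resemble listed ones, but are neither listed nor needed, are in the scene too. Leave any orange look-alike of the big_key alone.

How it is judged:
At the end, for the whole second after the job is handed in: The larger box's key is at rest, upright within 15 degrees, its crossbar in the channel: underside under 5 mm above the channel's floor, within 10 mm of the lock's axis and 15 degrees of the channel's line. The smaller box's key is within 10 mm of where it stood (z of big_key in the frame of big_lock below 0.005 m and horizontal distance between big_key and big_lock below 0.01 m and angle between the x axis of big_key and the x axis of big_lock, either way round below 0.26 rad and angle between big_key's own z axis and vertical below 0.26 rad and linear speed of big_key below 0.02 m/s and distance of small_key from where it was at the start of the episode below 0.01 m); the robot touches nothing.
It fails at once if the larger box's key is forced against its lock (over 60 N) (contact force between big_key and big_lock above 60 N).
It fails at once if the larger box's key is forced down on the box's lid (over 60 N) (contact force between big_key and big_box above 60 N).
It fails at once if the smaller box's key is moved by more than 10 mm (distance of small_key from where it was at the start of the episode above 0.01 m).
It also fails if it takes over 32 s, if anything falls off the work surface, if the arm or the gripper's body presses on something with over 40 N, if the wrist force passes 120 N, or if a joint passes its speed limit or range.

### The arm

A 6-joint arm with a two-finger parallel gripper is mounted at the origin on a cart in front of the work surface, level with it; the furniture and walls round the work are solid. World frame = base frame: x ahead of the robot, y to its left, z up, the work surface at z = 0. Lengths are in m, angles in rad, forces in N, time in s.
With the tool pointing down it reaches from about 0.3 to 0.875 m from the base axis. Payload 6.4 kg.
Tool frame: the origin (TCP) lies midway between the tips of the shut fingers; the grasp point (between the pads) lies 19 mm behind it (bot.hold_point_z is the distance from the TCP to the grasp point, in m); x points along the fingers, y is the direction in which the jaws open and shut, and the axes are right-handed (so a half turn about x gives the same grasp; the last joint's range is limited). The gripper opens to 85 mm and grips with 20 to 120 N. Pads are 22 mm wide; open, the fingers measure 114 mm over their backs; the gripper's body (76 mm by 85 mm) begins 54 mm behind the grasp point. The pads swing forward as they close: fully open they stand 13 mm farther back than shut.
Start: joints at [0.896, 0.181, 1.607, -0, 1.354, -0.206], TCP at [0.26, 0.513, 0.231] pointing down, gripper open.
Joint ranges: [-2.99, 2.99], [-0.89, 2.07], [0.3, 2.58], [-1.14, 4.28], [0, 2.63], [-3.12, 3.12]. Speed limits (rad/s): [2.57, 2.57, 3.01, 3.14, 3.14, 3.14].

### API

Orientations are given as a unit quaternion [w, x, y, z].
In Python, from bench import bot gives the robot as it stands.
- The arm moves only by the tool drive_tool, never from a script. Its argument "commands" is a list of rows, each a list of 4 numbers: the shift along the world's x, y, z scaled (see below), then the turn about the world's z scaled (see below). A call has 1 to 10 rows; each row shifts and turns the commanded pose from where the row before left it; what a row does not reach is not made up. The controller multiplies each number of a shift by 0.06 m and each number of a turn by 90 degrees. A row lasts 1/8 s, in which the tool goes at most 62.5 mm and 10.7 degrees, less where a joint would pass 70% of its speed; a pose out of reach is approached as far as the arm can. A call with a number of a shift or a turn outside -1 to 1 is refused whole. A call with a gripper value outside its range is refused whole. "hand" is the closure in counts, from 0 (fully open) to 255 (shut), set as the call begins (left out, the last holds). The fingers move at their own pace and stop on an object; the grip force is fixed at half the most. Time passes only in rows, so rows that do not move let the fingers close. It gives the time, the measured TCP pose, the force and the opening at its end, in the units of the state.
- bot.observe(): the state, without advancing time (a new reading comes with each control period).
- bot.read_camera(name): name is "side" or "top" or "wrist"; returns a dict with "img" (480x640x3 uint8, red, green, blue), "depth" (480x640 float32, m along the optical axis (not along the pixel's ray), 0 where there is no reading), "fx", "fy", "cx", "cy" (pixels), "k1" (the pictures are not rectified: a ray, as slopes to the right and down, at radius r is drawn at 1 + k1 r^2 times it, then the intrinsics apply), "R" (3x3) and "t" (3): a world point X has camera coordinates R X + t; the wrist camera has in their place "hand_eye" (4x4, takes a point from camera to tool coordinates, whose origin is the TCP and whose axes are the tool frame's). Camera axes: x right, y down, z forward; pixel columns grow to the right and rows downward; lengths in m; the calibration is good to about 2 mm. A picture is of the moment at which its call begins: read the wrist's pose just before it.
- bot.job_done(): hands the job in, once; it reports no verdict.
The state is a dict: "t": time; "qpos": joint angles; "joint_vel": joint speeds; "effort": joint torques, N m; "ee_pos": TCP position; "eef_rot": TCP orientation; "force": force on the tool from outside, world axes, zero at the start; "moment": the same for the moment, N m; "finger_gap": finger opening in m.
Only numpy, scipy, OpenCV 4.12 (cv2) and the standard library are available. Lean on these libraries where they do the work, as an engineer would, in place of code of your own. Each camera call takes 0.05 s, during which the arm holds its last target. There are 200 camera calls.

## Working session

There is one attempt and no reset: what is moved stays moved. The work goes in short steps, Python scripts to look and compute and a tool call to move; the robot and the scene stay as the last step left them, time stands still between calls to the robot, and variables do not carry over. Pictures are saved under pics/ and viewed, about 8 in all and at most 12, crops included, and the job is handed in when it is done.

Besides the shell and the picture viewer there is one more tool, called after "Emit:" by a JSON object that holds its "api" and its "payload". drive_tool: Moves the arm, as the interface text tells. Its arguments: {"type":"object","properties":{"commands":{"type":"array","items":{"type":"array","items":{"type":"number"}}},"hand":{"type":"number"}},"required":["commands"]}

```bash
mkdir -p pics
cat > h.py <<'E'
import numpy as np, cv2
from bench import bot
from scipy.spatial.transform import Rotation as Ro
def cam(name):
    s=bot.observe(); c=bot.read_camera(name)
    if name=="wrist":
        w,x,y,z=s["eef_rot"]; Rt=Ro.from_quat([x,y,z,w]).as_matrix(); H=np.array(c["hand_eye"])
        Rwc=Rt@H[:3,:3]; o=Rt@H[:3,3]+np.array(s["ee_pos"])
    else:
        Rwc=np.array(c["R"]).T; o=-Rwc@np.array(c["t"])
    c["Rwc"]=Rwc; c["o"]=o; return c
def slopes(c,uv):
    K=np.array([[c["fx"],0,c["cx"]],[0,c["fy"],c["cy"]],[0,0,1.]])
    d=np.array([(np.array(uv,float).reshape(-1,2)-[c["cx"],c["cy"]])/[c["fx"],c["fy"]]])[0]
    s=d.copy()
    for _ in range(10): s=d/(1+c["k1"]*(s**2).sum(1,keepdims=True))
    return np.c_[s,np.ones(len(s))]
def plane(c,uv,z):
    r=slopes(c,uv)@c["Rwc"].T; return c["o"]+r*((z-c["o"][2])/r[:,2])[:,None]
def cloud(c):
    v,u=np.mgrid[0:480,0:640]; s=slopes(c,np.c_[u.ravel(),v.ravel()])
    P=(s*c["depth"].ravel()[:,None])@c["Rwc"].T+c["o"]
    P[c["depth"].ravel()==0]=np.nan; return P.reshape(480,640,3)
def save(c,n): cv2.imwrite("pics/"+n,c["img"][:,:,::-1])
E
python3 - <<'E'
from h import *
print(bot.observe())
for n in("top","side"):
    c=cam(n); save(c,n+"0.png"); np.savez("pics/"+n+"0.npz",**{k:c[k] for k in c}); print(n,c["o"],c["fx"],c["k1"])
E
```

```text
{'t': 0.0, 'qpos': array([ 8.95697028e-01,  1.81544184e-01,  1.60800912e+00, -7.04403098e-06,
        1.35376217e+00, -2.06265763e-01]), 'joint_vel': array([ 0.00104648, -0.00122817, -0.0001638 ,  0.00130113,  0.00023342,
        0.00020642]), 'effort': array([ 3.98919083e-04, -4.44890893e+01, -3.51330006e+01, -2.85821452e-04,
        9.30068723e-03,  9.09725543e-06]), 'ee_pos': array([0.25943416, 0.51253865, 0.23038183]), 'eef_rot': array([ 0.68750964,  0.16369122,  0.68802488, -0.16479512]), 'force': array([-0.2149326 , -0.00989667,  0.5904943 ]), 'moment': array([-0.0390146 ,  0.0119179 ,  0.00361866]), 'finger_gap': 0.08539279356355572}
top [ 0.37754064 -0.00624359  0.9429645 ] 505.7624229861113 -0.12962109090365742
side [0.5204479 0.7038406 0.533012 ] 551.7721536729898 -0.172099833445703
```

View pics/top0.png

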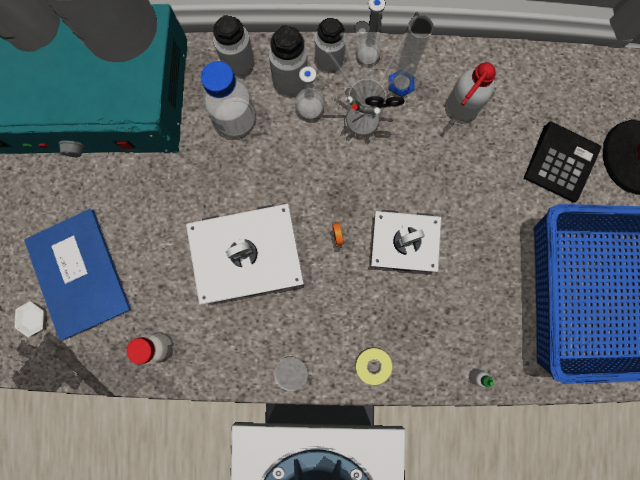

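View pics/side0.png

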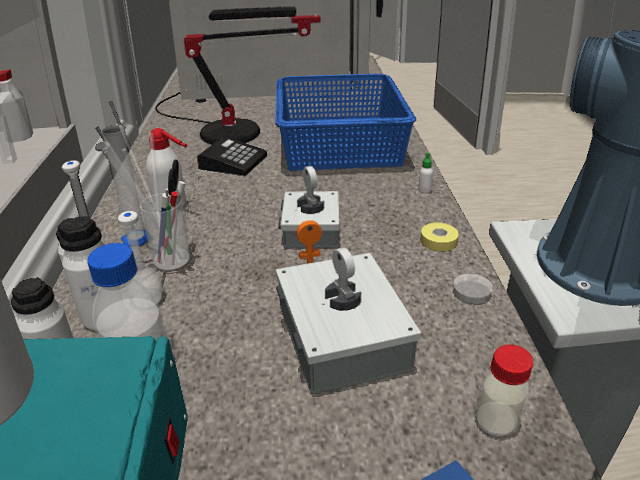

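Top view: larger box with its key at about (241,252); smaller box with its key at (408,240). The orange look-alike is at (338,233). I choose the key at (241,252), on the larger lid, and check it in one close crop.

Run:
```python
from h import *
c=dict(np.load("pics/top0.npz")); P=cloud(c)
q=plane(c,[(188,224),(288,207),(302,284),(200,301)],.07); print("lid corners\n",q.round(3),"centre",q.mean(0).round(4)); print("sides",[np.linalg.norm(q[i]-q[(i+1)%4]).round(3) for i in range(4)])
C=q.mean(0)
d=np.hypot(P[...,0]-C[0],P[...,1]-C[1])
print("lid z",np.nanmedian(P[...,2][(d>.03)&(d<.06)]))
m=(d<.06)&(P[...,2]>.105); X=P[m]; print("bow n",m.sum(), "zmax",np.percentile(X[:,2],[5,50,95]).round(3))
v=X[X[:,2]>.110][:,:2]; mu=v.mean(0); w,V=np.linalg.eigh(np.cov(v.T)); print("bow xy",mu.round(4),"ang",np.degrees(np.arctan2(V[1,1],V[0,1])).round(1),"std",np.sqrt(w).round(4),"range",v.min(0),v.max(0))
cr=c["img"][212:292,200:282,::-1]; cr=cv2.resize(cr,None,fx=7,fy=7,interpolation=cv2.INTER_CUBIC)
cv2.imwrite("pics/crop1.png",cr)
```

```text
lid corners
 [[0.511 0.234 0.07 ]
 [0.544 0.058 0.07 ]
 [0.41  0.03  0.07 ]
 [0.377 0.206 0.07 ]] centre [0.4607 0.1322 0.07  ]
sides [np.float64(0.179), np.float64(0.137), np.float64(0.179), np.float64(0.137)]
lid z 0.0700938029871534
bow n 236 zmax [0.118 0.143 0.149]
bow xy [0.4605 0.1313] ang 117.2 std [0.0038 0.0104] range [0.44881626 0.11364969] [0.47422288 0.14994417]
```

View pics/crop1.png

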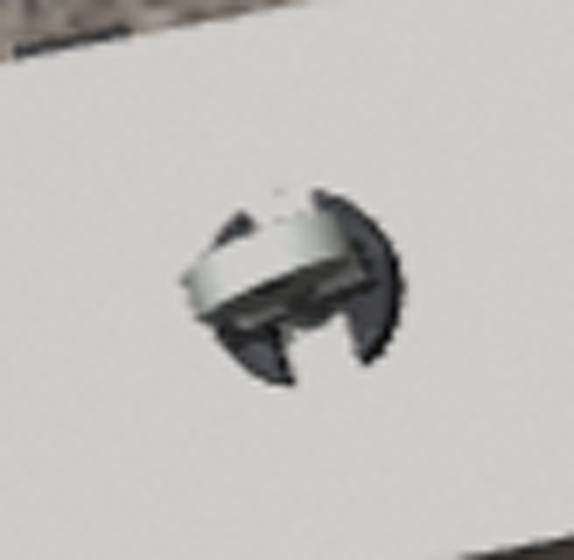

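The crop shows the silver key on the larger lid: the crossbar lies across the boss, and the channel runs from (325,360) to (275,205). The bow angle is roughly 110–117° and the channel roughly 18° in world. The lid sides measure 179 x 137 mm and lid z is 0.070, both matching the description. Going above it.

Emit:
{"api": "drive_tool", "payload": {"commands": [[0.335,-0.637,0.03,-0.042],[0.335,-0.637,0.03,-0.042],[0.335,-0.637,0.03,-0.042],[0.335,-0.637,0.03,-0.042],[0.335,-0.637,0.03,-0.042],[0.335,-0.637,0.03,-0.042],[0.335,-0.637,0.03,-0.042],[0.335,-0.637,0.03,-0.042],[0.335,-0.637,0.03,-0.042],[0.335,-0.637,0.03,-0.042]], "hand": 0}}

```text
t: 1.35
ee_pos: [0.461, 0.1294, 0.2491]
eef_rot: [0.597, 0.379, 0.597, -0.379]
force: [0.6, 0.2, 0.6]
finger_gap: 0.0853
```

Emit:
{"api": "drive_tool", "payload": {"commands": [[0,0,0,0],[0,0,0,0]]}}

```text
t: 1.6
ee_pos: [0.4603, 0.131, 0.2489]
eef_rot: [0.597, 0.378, 0.598, -0.378]
force: [-0.1, 1.6, -0.2]
finger_gap: 0.0856
```

Run:
```python
from h import *
c=cam("wrist"); save(c,"w1.png"); np.savez("pics/w1.npz",**c); print(bot.observe()["t"],bot.observe()["ee_pos"],bot.observe()["qpos"],c["o"],c["fx"])
P=cloud(c); C=np.array([.4605,.1315])
d=np.hypot(P[...,0]-C[0],P[...,1]-C[1])
m=(d<.06)&(P[...,2]>.11)&(P[...,2]<.17); v=P[m]; print(len(v)); 
vv,uu=np.nonzero(m); print(uu.min(),uu.max(),vv.min(),vv.max())
v=v[:,:2]; w,V=np.linalg.eigh(np.cov(v.T)); print(v.mean(0),np.degrees(np.arctan2(V[1,1],V[0,1])),np.sqrt(w))
```

```text
1.65 [0.46014137 0.13140549 0.24890717] [ 2.92228203e-02 -5.53786305e-02  1.82025082e+00  3.34455260e-04
  1.37770043e+00 -4.14052657e-01] [0.43088031 0.19301364 0.3912649 ] 426.75743805863044
1240
316 337 196 258
[0.45832815 0.13772545] 115.0279338700235 [0.00345498 0.01055866]
```

View pics/w1.png

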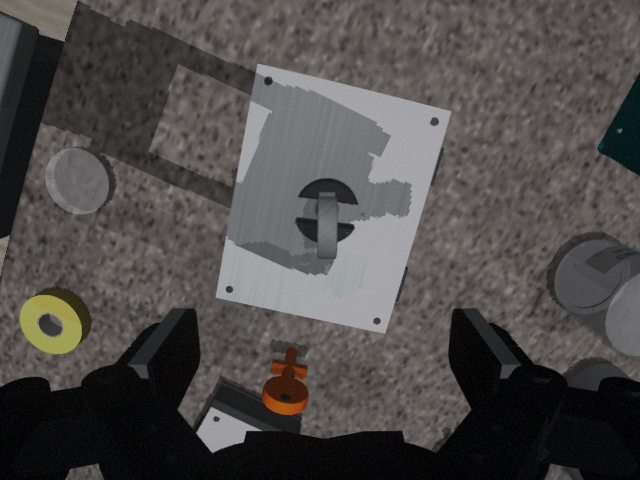

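The wrist view shows the key's bow edge-on at (327,190)-(327,258), vertical in the image, so the jaws are aligned with it. The channel is about horizontal between the dark boss halves at (327,190) and (325,230). Now measuring the channel angle and axis.

Run:
```python
from h import *
c=dict(np.load("pics/w1.npz")); P=cloud(c); img=c["img"]; g=img.max(2)
reg=np.zeros((480,640),np.uint8); cv2.circle(reg,(326,212),40,1,-1)
m=((g<75)&(reg>0)).astype(np.uint8)
n,l,st,ce=cv2.connectedComponentsWithStats(m)
for i in range(1,n):
    if st[i,4]>60:
        print(st[i],ce[i].round(1))
        v,u=np.nonzero(l==i); X=plane(c,np.c_[u,v],.084)[:,:2]; w,V=np.linalg.eigh(np.cov(X.T)); print("  ",X.mean(0).round(4),np.degrees(np.arctan2(V[1,1],V[0,1])).round(1),np.sqrt(w).round(4))
z=P[...,2]; mm=(reg>0)&(z>.08)&(z<.0875); v,u=np.nonzero(mm); print(mm.sum())
o=np.concatenate([cv2.resize(img[160:270,270:385,::-1],None,fx=5,fy=5,interpolation=cv2.INTER_CUBIC)])
hz=cv2.applyColorMap(np.clip((z[160:270,270:385]-.065)/.04*255,0,255).astype(np.uint8),cv2.COLORMAP_JET)
cv2.imwrite("pics/w1c.png",np.hstack([cv2.resize(o,(400,383)),cv2.resize(hz,(400,383),interpolation=0)]))
```

```text
[298 178  60  38 986] [328.3 191.5]
   [0.4545 0.1492] -159.9 [0.0051 0.0107]
[295 217  23  26 403] [308.  227.6]
   [0.4526 0.1185] 153.6 [0.0036 0.0055]
[337 222  17  20 233] [343.4 230.4]
   [0.4772 0.1278] 79.5 [0.003  0.0039]
1210<stdin>:12: RuntimeWarning: invalid value encountered in cast
```

View pics/w1c.png

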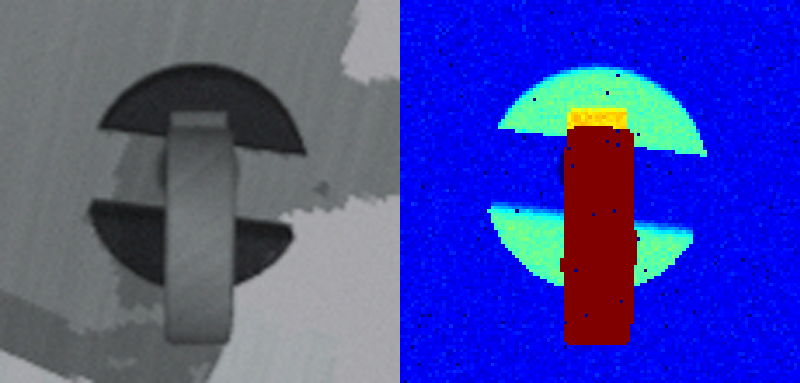

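Run:
```python
from h import *
c=dict(np.load("pics/w1.npz")); P=cloud(c)
q=plane(c,[(298.2,196.8),(357.7,204.5),(295.9,219.5),(354,226.6)],.084)[:,:2]
for a,b in((0,1),(2,3)): d=q[b]-q[a]; print("edge",np.degrees(np.arctan2(d[1],d[0])).round(1),np.linalg.norm(d))
d=q[1]-q[0]; d/=np.linalg.norm(d); print("width",(d[0]*(q[2]-q[0])[1]-d[1]*(q[2]-q[0])[0]), "channel centre",q.mean(0))
m=(P[...,2]>.08)&(P[...,2]<.088)&(np.hypot(P[...,0]-.46,P[...,1]-.132)<.04)
X=P[m][:,:2].astype(np.float32); print("boss circle",cv2.minEnclosingCircle(X))
m=(P[...,2]>.11)&(P[...,2]<.17)&(np.hypot(P[...,0]-.46,P[...,1]-.132)<.04)
B=P[m]; (cx,cy),sz,a=cv2.minAreaRect((B[:,:2]*1000).astype(np.float32)); print("bow rect",cx,cy,sz,a, "z",np.percentile(B[:,2],[1,99]))
s=bot.observe(); w,x,y,z=s["eef_rot"]; J=Ro.from_quat([x,y,z,w]).as_matrix()[:,1]; print("jaw",np.degrees(np.arctan2(J[1],J[0])), s["ee_pos"],bot.hold_point_z)
```

```text
edge 17.9 0.04379230785640999
edge 18.2 0.04332477291386115
width -0.01705235804554441 channel centre [0.45985967 0.13504579]
boss circle ((0.4596981406211853, 0.13435935974121094), 0.02418801560997963)
bow rect 459.51318359375 135.2157745361328 (12.66745376586914, 38.570404052734375) 25.006973266601562 z [0.12862578 0.14842623]
jaw 25.394142692175304 [0.46014137 0.13140549 0.24890717] 0.0187
```

Channel line 18° (both edges agree, width 17 mm); bow line 115°, so the key has to turn about +83° (the other way would be −97°, outside the stated range). Axis ≈ (0.460, 0.133); the two cameras disagree by about 3 mm in y. Descending to grasp.

Emit:
{"api": "drive_tool", "payload": {"commands": [[0,0.015,-0.46,0],[0,0.01,-0.46,0],[0,0,-0.46,0],[0,0,-0.46,0],[0,0,-0.46,0],[0,0,0,0],[0,0,0,0]], "hand": 100}}

```text
t: 2.52
ee_pos: [0.4611, 0.133, 0.1122]
eef_rot: [0.598, 0.378, 0.597, -0.378]
force: [1.2, -0.4, 0.2]
finger_gap: 0.052
```

Run:
```python
from h import *
c=cam("wrist"); save(c,"w2.png"); s=bot.observe(); print(s["t"],s["ee_pos"],s["force"],s["finger_gap"])
```

```text
2.575 [0.46155947 0.13284494 0.11261013] [-0.07109679  0.30536046 -0.05113249] 0.05176558048459241
```

View pics/w2.png

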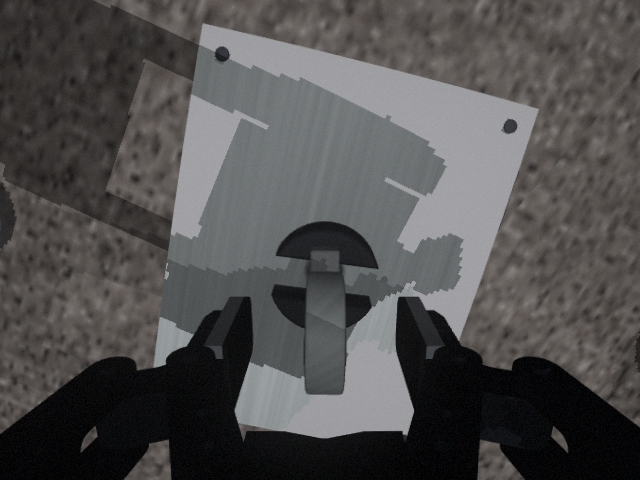

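Bow at u 303–347 (centre 325), finger inner edges at 252 and 397 (centre 324.5): it is centred between the jaws. Closing.

Emit:
{"api": "drive_tool", "payload": {"commands": [[0,0,-0.02,0],[0,0,0,0],[0,0,0,0],[0,0,0,0],[0,0,0,0],[0,0,0,0],[0,0,0,0]], "hand": 255}}

```text
t: 3.45
ee_pos: [0.4612, 0.1322, 0.1107]
eef_rot: [0.598, 0.378, 0.597, -0.378]
force: [-2.2, -0.6, 6.4]
finger_gap: 0.011
```

Run:
```python
from h import *
c=cam("wrist"); s=bot.observe(); print(s["t"],s["ee_pos"],s["force"],s["moment"],s["finger_gap"])
P=cloud(c); d=np.hypot(P[...,0]-.46,P[...,1]-.133)
m=(P[...,2]>.08)&(P[...,2]<.088)&(d<.035); print("boss",cv2.minEnclosingCircle(P[m][:,:2].astype(np.float32)))
m=(P[...,2]>.13)&(P[...,2]<.155)&(d<.03); B=P[m]; print(len(B),cv2.minAreaRect((B[:,:2]*1000).astype(np.float32)),np.percentile(B[:,2],[1,99]))
```

```text
3.5 [0.46114576 0.13225065 0.11072144] [-1.23342145 -0.74609699  5.27847378] [-0.10118048  0.28629927 -0.024397  ] 0.011048779792333714
boss ((0.45989811420440674, 0.13461008667945862), 0.024151790887117386)
8498 ((458.1114501953125, 137.9300079345703), (41.7744255065918, 36.35481262207031), 66.12448120117188) [0.13039982 0.15472099]
```

Gripped (11 mm gap). Turning +80° gently, raised a touch.

Emit:
{"api": "drive_tool", "payload": {"commands": [[0,0,0.015,0],[0,0,0,0.08],[0,0,0,0.08],[0,0,0,0.08],[0,0,0,0.08],[0,0,0,0.08],[0,0,0,0]]}}

```text
t: 4.38
ee_pos: [0.4606, 0.1322, 0.1108]
eef_rot: [0.685, 0.175, 0.685, -0.175]
force: [-0.2, -1.2, -0.3]
finger_gap: 0.0114
```

Emit:
{"api": "drive_tool", "payload": {"commands": [[0,0,0,0.08],[0,0,0,0.08],[0,0,0,0.08],[0,0,0,0.08],[0,0,0,0.08],[0,0,0,0.08],[0,0,0,0.04],[0,0,0,0],[0,0,0,0]]}}

```text
t: 5.5
ee_pos: [0.4609, 0.1327, 0.1109]
eef_rot: [0.699, -0.11, 0.698, 0.111]
force: [0.9, 3.7, -1.0]
finger_gap: 0.0111
```

Run:
```python
from h import *
c=cam("wrist"); save(c,"w3.png"); s=bot.observe(); w,x,y,z=s["eef_rot"]; J=Ro.from_quat([x,y,z,w]).as_matrix()[:,1]
print(s["t"],s["ee_pos"],s["force"],s["moment"],s["finger_gap"],"jaw",np.degrees(np.arctan2(J[1],J[0])),s["qpos"])
```

```text
5.55 [0.46085631 0.13273992 0.11090026] [ 1.66375168  4.13246846 -1.82207516] [ 0.97286054 -0.33127515 -0.01413703] 0.011182037408442069 jaw 108.0192426110532 [ 3.16363418e-02  1.18680779e-01  1.94487632e+00  1.05414879e-03
  1.07773137e+00 -1.85415369e+00]
```

View pics/w3.png

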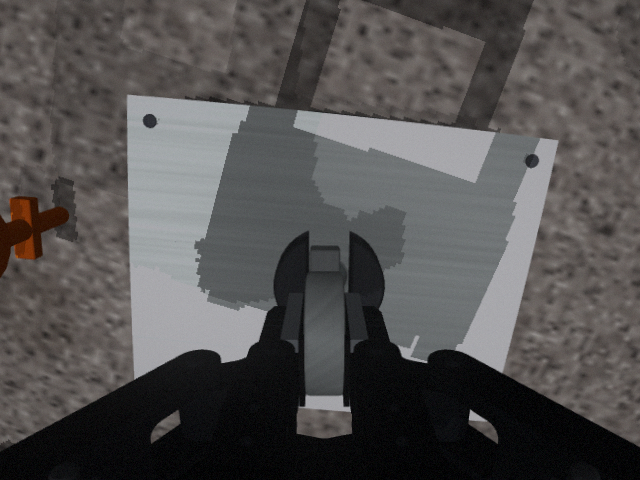

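Key at 198°, i.e. in line with the channel. In the picture the crossbar (309–340) lies over the channel gap (308–348). The hole pushes about 4 N toward +y, so I shift +1 mm in y and lower in steps.

Emit:
{"api": "drive_tool", "payload": {"commands": [[0,0.02,0,0],[0,0,-0.04,0],[0,0,-0.04,0],[0,0,0,0]]}}

```text
t: 6.05
ee_pos: [0.4607, 0.1333, 0.1059]
eef_rot: [0.698, -0.111, 0.698, 0.111]
force: [1.2, 0.6, -1.8]
finger_gap: 0.0112
```

No resistance, 5 mm down. Going on.

Emit:
{"api": "drive_tool", "payload": {"commands": [[0,0,-0.04,0],[0,0,-0.04,0],[0,0,-0.03,0],[0,0,0,0]]}}

```text
t: 6.55
ee_pos: [0.4607, 0.1335, 0.0994]
eef_rot: [0.698, -0.111, 0.698, 0.111]
force: [1.1, 0.3, -1.1]
finger_gap: 0.0116
```

Emit:
{"api": "drive_tool", "payload": {"commands": [[0,0,-0.03,0],[0,0,0,0],[0,0,0,0]]}}

```text
t: 6.92
ee_pos: [0.4607, 0.1335, 0.0978]
eef_rot: [0.698, -0.111, 0.698, 0.111]
force: [0.4, -0.4, -1.4]
finger_gap: 0.0112
```

Emit:
{"api": "drive_tool", "payload": {"commands": [[0,0,-0.015,0],[0,0,0,0]]}}

```text
t: 7.18
ee_pos: [0.4607, 0.1335, 0.0968]
eef_rot: [0.698, -0.111, 0.698, 0.111]
force: [-0.7, -0.2, -0.9]
finger_gap: 0.0115
```

Down about 14 mm with no resistance. Opening, then rising.

Emit:
{"api": "drive_tool", "payload": {"commands": [[0,0,0,0],[0,0,0,0],[0,0,0,0],[0,0,0,0]], "hand": 100}}

```text
t: 7.68
ee_pos: [0.4609, 0.1335, 0.097]
eef_rot: [0.698, -0.111, 0.698, 0.111]
force: [0.1, 0.5, -1.3]
finger_gap: 0.0519
```

Emit:
{"api": "drive_tool", "payload": {"commands": [[0,0,0.2,0],[0,0,0.4,0],[0,0,0.5,0],[0,0,0.5,0],[0,0,0.5,0],[0,0,0.4,0],[0,0,0,0],[0,0,0,0]]}}

```text
t: 8.68
ee_pos: [0.4604, 0.1334, 0.2464]
eef_rot: [0.698, -0.111, 0.699, 0.111]
force: [-0.9, -0.2, 0.1]
finger_gap: 0.0515
```

Run:
```python
from h import *
c=cam("wrist"); save(c,"w4.png"); s=bot.observe(); print(s["t"],s["ee_pos"],s["force"],s["finger_gap"])
P=cloud(c); d=np.hypot(P[...,0]-.46,P[...,1]-.134)
m=(P[...,2]>.105)&(P[...,2]<.16)&(d<.035); B=P[m]; print(len(B),cv2.minAreaRect((B[:,:2]*1000).astype(np.float32)),"bow top z",np.percentile(B[:,2],[1,50,99]))
m=(P[...,2]>.0815)&(P[...,2]<.088)&(d<.035); print("boss",cv2.minEnclosingCircle(P[m][:,:2].astype(np.float32)))
m=(P[...,2]>.074)&(P[...,2]<.0805)&(d<.018); print("bar z",m.sum(),np.median(P[m][:,2]) if m.any() else 0)
t=cam("top"); t0=dict(np.load("pics/top0.npz")); 
for n,q in(("before",t0),("now",t)):
    Q=cloud(q); 
    C=plane(q,[(408,240)],.07)[0]; m=(np.hypot(Q[...,0]-C[0],Q[...,1]-C[1])<.05)&(Q[...,2]>.09); print("small bow",n,Q[m].mean(0),m.sum())
```

```text
8.725 [0.46008625 0.13340769 0.24585656] [-0.46927657 -0.76451936 -0.34446081] 0.05201532770791121
1135 ((456.830078125, 131.59129333496094), (37.931427001953125, 12.145416259765625), 18.28999900817871) bow top z [0.11422133 0.13065955 0.13439997]
boss ((0.4599919319152832, 0.13398882746696472), 0.024140074849128723)
bar z 70 0.07843903478711706
small bow before [ 0.48887531 -0.15100847  0.12227927] 199
small bow now [ 0.48885888 -0.1510128   0.12204244] 198
```

View pics/w4.png

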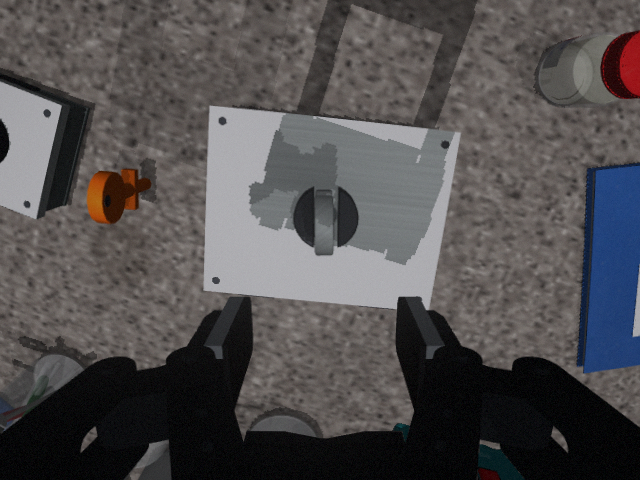

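The key sits in the channel: bow at (324,222) between the boss halves, the robot clear above. Bow top is at 0.134 (0.070 + 0.064 expected), crossbar top at 0.078, bow line at 18.3° against the channel's 18°. The small key is unmoved. Handing in.

```bash
python3 -c "
from bench import bot
print(bot.job_done(), bot.observe()['t'])"
```

```text
the job is handed in; nothing more can be done
the job is handed in; nothing more can be done
```

The larger box is locked: I gripped its key by the bow, turned it about 83° into line with the channel, lowered it 14 mm and let go. It went in without any to-and-fro. I handed in at about 9 s; the hand-in reports no verdict.

- **Key fully home:** the bow top is at z 0.134 m and the crossbar top at 0.078 m, both as expected for a key resting on the channel's floor. Its line is at 18.3° against about 18° for the channel.
- **Position:** the bow's centre measured about 4 mm from the lock's axis. That is within the 10 mm limit, and I put it down to the key's play in its hole.
- **Forces:** the tool force I read between moves never passed about 7 N. I have no direct reading of the force between key and lock.
- **Smaller key:** before and after, it measured the same to within 0.3 mm. I did not go near the orange look-alike.
- **Disagreement:** the top and wrist cameras placed the lock about 3 mm apart in y. The push from the hole agreed with the wrist camera, so I shifted 1 mm that way before lowering.

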